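Blank off the unused accessory socket

TASK

The accessory that used the empty socket on the instrument's interface unit has gone for repair, so blank that socket off. Swing the socket's locking lever right down to open it, fit the short blanking hood squarely over the contact block until it is fully home on the socket's rim, then swing the lever up until it is fully shut, hooked over the hood's pegs. Leave the long hood and everything else on the bench where they are.

Things in the scene. Friction and masses are not known exactly. Their poses are not given: they have to be found in the camera images.
- unit: Beige interface unit, 160 (x) x 290 (y) x 60 mm tall, fixed on the bench, origin under its centre. Two like connector sockets stand 140 mm apart (along its y) on its flat top: one empty, with its lever loose, and one already occupied by a hood. Which is which varies.
- used_socket: The occupied socket, fixed: same housing with a hood locked in it and its lever shut, as the empty one should look when finished. Origin: centre of its foot on the unit's top. Top of its hood 155 mm above the bench. Bystander.
- socket_seat (a point): Empty socket: grey die-cast housing, 43 (x) x 60 (y) mm, rim 40 mm above the unit's top (100 above the bench). Point: centre of the rim plane, where the hood's lower edge lands. z up, y along its long side, -x the lever's side (towards the robot, +-15 deg). A contact block 26 (x) x 43 (y) mm, edges rounded 5 mm, stands 13 mm above the rim; the hood goes over it with 2 mm play all round.
- lever_hinge (a point): Centre of the empty socket's lever hinge line, 16 mm below socket_seat; the line runs along the socket's y. Same axes as socket_seat.
- locking_lever (a joint): Lever angle q, rad: 0 = fully shut (arms rise 50 deg above horizontal on the socket's -x side; stop), 0.95 = swung down and fully open (arms 4 deg below horizontal; stop). Arms rise 0.873 - q rad. Starts at 0 to 0.25, where its two hooks lie over the places of the hood's pegs and block a hood. Stays where left: hinge friction 0.07 N m (1 N at the tab), no spring.
- lever_tab (a point): Gripping point of the lever, on its thumb tab 66 mm from the hinge line. Steel U: arms outside the socket's ends (y +-33.5 to 37.5 mm), cross bar 45 mm from the hinge (75 long, 4 thick), at its middle a flat black-sleeved tab 24 mm wide (y), 5 thick, 45 to 79 mm from the hinge. Pinched across its 24 mm it can turn between the fingers. Open, this point is 79 mm above the bench.
- hood_mid (a point): Short blanking hood, loose, upright on the bench: closed grey die-cast cap 60 mm (y) x 43 (x) x 55 tall, 0.12-0.24 kg; above its 22 mm high skirt 56 x 38 mm, sides vertical. Point: its centre, 27.5 mm above its lower edge. A peg 8 mm thick juts 8.5 mm from each end (+-y), 7 mm above the lower edge. Pocket below 30 (x) x 47 (y), 16 deep. Fits either way round; home = 27.5 mm above socket_seat.
- long_hood: Bystander: a longer hood, 94 mm, with a black cable gland on top (80 mm tall in all), which does not belong to this socket. Origin under its centre.
- screwdriver: Bystander: grey-handled screwdriver, 190 mm, lying on the bench in front of the unit.
- beaker: Bystander: glass beaker, 68 mm across, 90 mm tall. Origin under its centre.
- sample_jar: Bystander: brown glass jar, 52 mm across, 62 mm tall. Origin under its centre.
- acid_bottle: Bystander: white plastic bottle, 72 mm across, 165 mm tall. Origin under its centre.
- vial_box: Bystander: white divided vial box, 100 x 120 x 40 mm. Origin under its centre.
Things that resemble listed ones, but are neither listed nor needed, are in the scene too. Leave any purple or red look-alike of the part that bears hood_mid alone.

How it is judged:
On the way, in this order (a step that is already met when the one before it is completed fails the run):
1. the lever is swung right down (within 0.12 rad of its open stop) (value of joint locking_lever above 0.83 rad), for 0.2 s.
2. the short hood is fully home on the socket's rim with the lever still open (horizontal distance between hood_mid and socket_seat below 0.005 m and z of hood_mid in the frame of socket_seat below 0.03 m and angle between hood_mid's own z axis and vertical below 0.06 rad and angle between the y axis of hood_mid and the y axis of socket_seat, either way round below 0.12 rad and value of joint locking_lever above 0.5 rad), for 0.2 s.
3. the lever is swung shut over the hood's pegs (value of joint locking_lever below 0.08 rad), for 0.2 s.
At the end, for the whole second after the job is handed in: The short hood sits fully home on the empty socket (centred within 5 mm, within 2.5 mm of full depth, upright within 0.06 rad, in line with the socket within 0.12 rad) and the socket's lever is fully shut (within 0.08 rad of its stop) (value of joint locking_lever below 0.08 rad and horizontal distance between hood_mid and socket_seat below 0.005 m and z of hood_mid in the frame of socket_seat between 0.025 and 0.03 m and angle between hood_mid's own z axis and vertical below 0.06 rad and angle between the y axis of hood_mid and the y axis of socket_seat, either way round below 0.12 rad); the robot touches nothing.
It fails at once if a bystander is moved by more than 25 mm (distance of any of long_hood, screwdriver, beaker, sample_jar, acid_bottle, vial_box from where it was at the start of the episode above 0.025 m).
It also fails if it takes over 72 s, if anything falls off the work surface, if the arm or the gripper's body presses on something with over 40 N, if the wrist force passes 120 N, or if a joint passes its speed limit or range.

ROBOT

A 6-joint arm with a two-finger parallel gripper is mounted at the origin on the work surface. World frame = base frame: x ahead of the robot, y to its left, z up, the work surface at z = 0. Lengths are in m, angles in rad, forces in N, time in s.
With the tool pointing down it reaches from about 0.25 to 0.85 m from the base axis. Payload 12.5 kg.
Tool frame: the origin (TCP) lies at the very end of the fingers, on their centre line; the grasp point (between the pads) lies 19 mm behind it; z points along the fingers, y is the line along which they close (so a half turn about z gives the same grasp; the last joint's range is limited). The gripper opens to 93 mm and grips with 3 to 60 N. Pads are 15 mm wide; open, the fingers measure 128 mm over their backs; the gripper's body (75 mm by 188 mm) begins 65 mm behind the grasp point.
Start: joints at [1.145, 0.351, 1.652, -0, 1.139, -0.085], TCP at [0.184, 0.518, 0.219] pointing down, gripper open.
Joint ranges: [-2.75, 2.75], [-0.79, 2.1], [0.01, 2.65], [-1.57, 4.71], [0.07, 3.14], [-2.87, 2.87]. Speed limits (rad/s): [2.22, 2.22, 2.79, 3.14, 3.14, 3.14].

INTERFACE

Orientations are given as a unit quaternion [x, y, z, w].
In Python, from bench import * gives the robot as it stands. The module is installed in compiled form; this text tells all that it offers. Calls block until the motion is done:
- movep(position, orientation): joint-space move of the TCP to a pose.
- move_l(position, rot=None, speed=0.15, until_force=None): straight line of the TCP; rot=None keeps the orientation; speed is the mean speed in m/s. With until_force (N) it stops when the force on the tool has changed by that much, and returns True; else False.
- goto_joints(angles): joint-space move.
- open_gripper() and close_gripper(): open the fingers fully, or close them until they stop; the grip force is fixed at half the most.
- hold(seconds).
- solve_ik(position, orientation): joint angles nearest the present ones, or None.
- read_state(): the state.
- read_camera(name): name is "scene" or "top"; returns a dict with "img" (420x560x3 uint8, red, green, blue), "fx", "fy", "cx", "cy" (pixels), "R" (3x3) and "t" (3): a world point X has camera coordinates R X + t. Camera axes: x right, y down, z forward; pixel columns grow to the right and rows downward; lengths in m; the calibration is good to about 2 mm. A picture is of the moment at which its call begins. There is no depth.
A pose or a line that the arm cannot do raises Unreachable and nothing moves.
- hand_in(): hands the job in; it is judged then, once.
The state is a dict: "time": time; "qpos": joint angles; "joint_velocities": joint speeds; "effort": joint torques, N m; "eef_pos": TCP position; "tool_rot": TCP orientation; "wrist_force": force on the tool from outside, world axes, zero at the start; "torque": the same for the moment, N m; "opening": opening from 0.0 (shut) to 1.0 (fully open); "grip_force": force on a finger pad.
Only numpy, scipy, OpenCV 4.12 (cv2) and the standard library are available. Lean on these libraries where they do the work, as an engineer would, in place of code of your own. Each camera call takes 0.05 s, during which the arm holds its last target. There are 200 camera calls.

## Working session

There is one attempt and no reset: what is moved stays moved. The work goes in short steps, each a Python script; the robot and the scene stay as the last script left them, time stands still between calls to the robot, and variables do not carry over. Pictures are saved under pics/ and viewed, at most 10 in all, crops included, and the job is handed in when it is done.

```bash
mkdir -p pics; cat > h.py <<'E'
from bench import *
import numpy as np, cv2
def save(name,c,box=None,k=1):
    im=c["img"][:,:,::-1]
    if box: im=im[box[1]:box[3],box[0]:box[2]]
    cv2.imwrite("pics/"+name,cv2.resize(im,None,fx=k,fy=k,interpolation=cv2.INTER_CUBIC))
def proj(c,X):
    p=np.array(c["R"])@np.array(X)+np.array(c["t"]); return [c["fx"]*p[0]/p[2]+c["cx"],c["fy"]*p[1]/p[2]+c["cy"]]
def at_z(c,u,v,z):
    R=np.array(c["R"]);t=np.array(c["t"]);o=-R.T@t
    d=R.T@np.array([(u-c["cx"])/c["fx"],(v-c["cy"])/c["fy"],1]); return o+d*(z-o[2])/d[2]
E
python3 - <<'E'
from h import *
import pickle
for n in("scene","top"):
    c=read_camera(n); pickle.dump(c,open(n+"0.pkl","wb")); save(n+"0.png",c,None,1.4); print(n,c["fx"],-np.array(c["R"]).T@c["t"])
E
```

```text
scene 480.5763059922832 [ 1.60656485 -0.47701733  0.90934964]
top 413.7175898535903 [0.45955451 0.01572876 1.19064496]
```

View pics/top0.png

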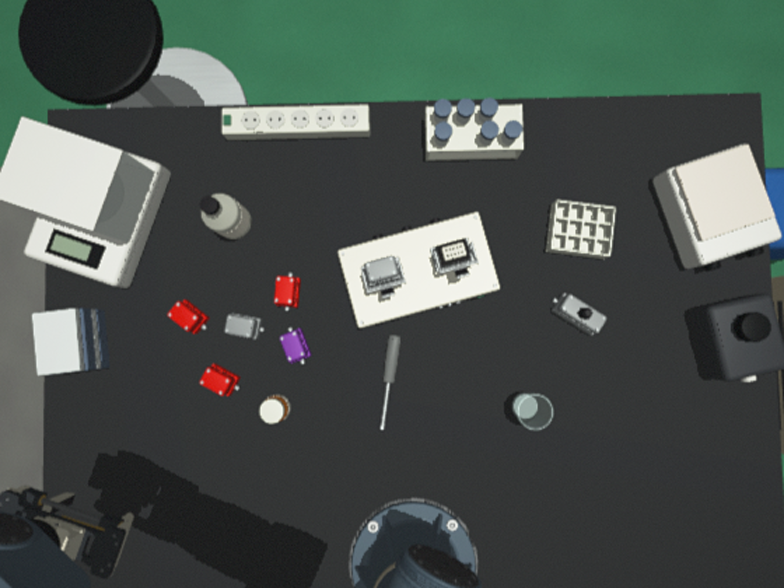

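View pics/scene0.png

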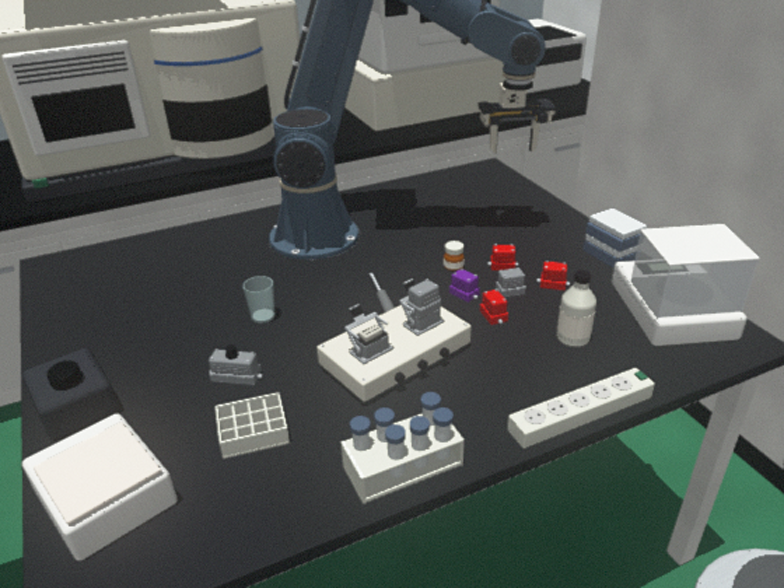

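The top view (1.4x) shows the grey short hood at (242,326). Look-alikes are red at (187,316), (287,291) and (220,380), purple at (294,345), the long hood at (580,313), and the hood already in the used socket at (382,272). The empty socket, with a pale contact block, is at (454,255). I choose the grey hood at (242,326) and check it in one close crop.

```bash
python3 - <<'E'
from h import *
import pickle
t=pickle.load(open("top0.pkl","rb"));s=pickle.load(open("scene0.pkl","rb"))
def crop(c,b,k): return cv2.resize(c["img"][b[1]:b[3],b[0]:b[2],::-1],None,fx=k,fy=k,interpolation=cv2.INTER_CUBIC)
a=crop(t,(145,210,195,260),8); b=crop(t,(295,150,345,225),8)[:600]
b=b[:, :400]; A=np.zeros((600,800,3),np.uint8); A[:400,:400]=a; A[:,400:]=b
# 50px-wide left crop from (145,210) ; right crop from (295,150)
cv2.imwrite("pics/crop1.png",A)
E
```

```text
(no output)
```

View pics/crop1.png

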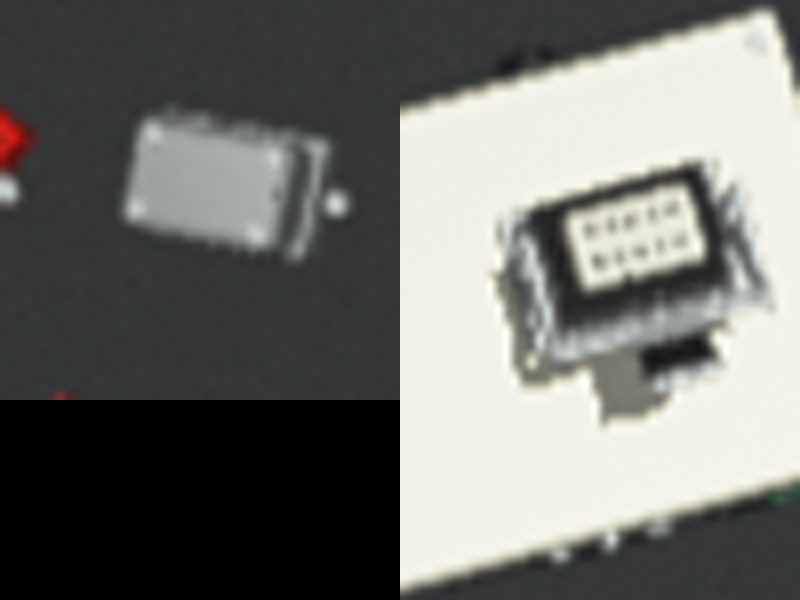

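The crop confirms a plain grey short hood, with top corners near crop (150,118), (300,140), (275,248) and (130,218) and a peg at (337,203). On the right is the empty socket, its block corners near (565,213), (697,183), (710,260) and (585,293) and the tab near (680,350), so the lever is almost shut.

```bash
python3 - <<'E'
from h import *
import pickle
t=pickle.load(open("top0.pkl","rb"));s=pickle.load(open("scene0.pkl","rb"))
def quad(pts,off,k,z):
    P=np.array([at_z(t,off[0]+(x+.5)/k-.5,off[1]+(y+.5)/k-.5,z)[:2] for x,y in pts]);
    r=cv2.minAreaRect((P*1000).astype(np.float32)); print("mean",P.mean(0).round(4),"rect mm",np.round(r[0],1),np.round(r[1],1),"ang",round(r[2],1)); return P
H=quad([(148,118),(300,140),(275,248),(130,218)],(145,210),8,.055)
B=quad([(165,213),(297,183),(310,260),(185,293)],(295,150),8,.113)
U=quad([(338,249),(478,212),(499,288),(359,326)],(0,0),1.4,.06)
g=cv2.cvtColor(t["img"],cv2.COLOR_RGB2GRAY)
# hood top blob, block top blob, unit top blob
def blob(box,lo,z,n,hi=256):
    x0,y0,x1,y1=box; m=cv2.resize(g[y0:y1,x0:x1],None,fx=8,fy=8,interpolation=cv2.INTER_CUBIC); m=((m>lo)&(m<hi)).astype(np.uint8)
    m=cv2.morphologyEx(m,cv2.MORPH_OPEN,np.ones((17,17)))
    cs=cv2.findContours(m,cv2.RETR_EXTERNAL,cv2.CHAIN_APPROX_NONE)[0]; c=max(cs,key=cv2.contourArea)
    P=np.array([at_z(t,x0+(p[0][0]+.5)/8-.5,y0+(p[0][1]+.5)/8-.5,z)[:2] for p in c])
    r=cv2.minAreaRect((P*1000).astype(np.float32)); print(n,np.round(r[0],1),np.round(r[1],1),round(r[2],1))
blob((155,218,184,246),110,.055,"hood")
blob((314,169,336,190),150,.113,"block")
blob((235,145,365,240),180,.06,"unit")
for n,z in(("tab",.12),): print(at_z(t,295+280/8,150+350/8,z), at_z(t,295+280/8,150+350/8,.136))
# scene checks
hc=at_z(t,145+212/8,210+182/8,.055);bc=at_z(t,295+239/8,150+238/8,.113)
for n,p in(("hood",hc),("block",bc)): print(n,p,"scene*1.4",np.array(proj(s,p))*1.4)
save("s1.png",s,(220,190,390,270),4.7)
E
```

```text
mean [0.4814 0.3308] rect mm [482.2 330.9] [52.9 37.9] ang 77.1
mean [ 0.61   -0.0883] rect mm [610.1 -88.8] [27.1 44.4] ang 12.4
mean [ 0.5845 -0.0221] rect mm [584.1 -21.8] [156.9 285.1] ang 13.6
hood [481.9 332.6] [54.2 39.7] 77.1
block [610.5 -87. ] [26.  42.1] 14.0
unit [583.2 -21.7] [158.8 287.3] 14.1
[ 0.57069873 -0.10093784  0.12      ] [ 0.56903777 -0.09919434  0.136     ]
hood [0.47980572 0.33006904 0.055     ] scene*1.4 [508.76642203 271.19723582]
block [ 0.60854298 -0.08932996  0.113     ] scene*1.4 [367.47463059 328.34655759]
```

View pics/s1.png

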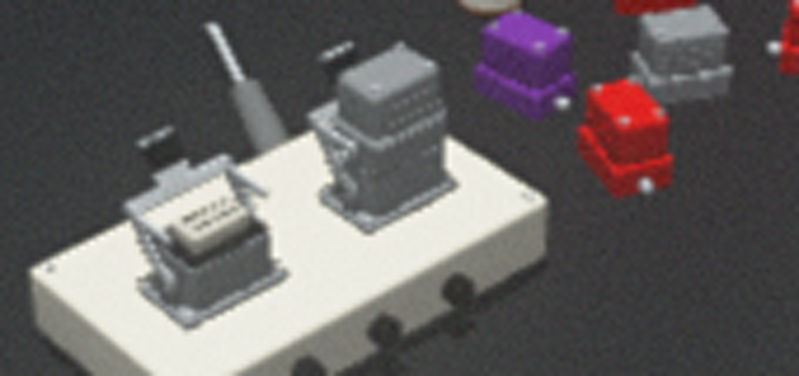

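Block and unit fits agree: seat at about (0.610, -0.087), yaw +14°. The hood is at about (0.482, 0.331) with its y axis at 77°, and the lever is nearly shut. Next I pinch the tab and swing it open.

```bash
cat >> h.py <<'E'
from scipy.spatial.transform import Rotation as Ro
S=np.array([.610,-.0873,.100]); YAW=np.radians(14)
def down(yaw):  # fingers close along y-axis at this yaw; nearer half-turn by IK
    out=[]
    for f in(0,np.pi):
        out.append((Ro.from_euler("z",yaw+f)*Ro.from_euler("x",np.pi)).as_quat())
    return out
def best(pos,yaw):
    q0=np.array(read_state()["qpos"]);c=[]
    for r in down(yaw):
        j=solve_ik(pos,r)
        if j is not None: c.append((np.abs(np.array(j)-q0).max(),r))
    return min(c,key=lambda a:a[0])[1]
def loc(x,y,z): # socket frame, x,y local, z world
    c,s=np.cos(YAW),np.sin(YAW); return np.array([S[0]+c*x-s*y,S[1]+s*x+c*y,z])
def tab(q,r=.066,dz=-.012,y=0):
    a=.873-q; return loc(-r*np.cos(a),y,.084+r*np.sin(a)+dz)
def stat(m=""):
    s=read_state(); print(m,round(s["time"],1),np.round(s["eef_pos"],4),"F",np.round(s["wrist_force"],1),"op",round(s["opening"],3),"gf",round(s["grip_force"],1))
E
python3 - <<'E'
from h import *
import pickle
s=pickle.load(open("scene0.pkl","rb"));t=pickle.load(open("top0.pkl","rb"))
for q in(0,.1,.2): print(q,"scene crop",(np.array(proj(s,tab(q,.069,0)))-[220,190])*4.7,"top crop",(np.array(proj(t,tab(q,.069,0)))-[295,150])*8)
p=tab(.08); up=p+[0,0,.12]
r=best(up,YAW); movep(up,r); stat("above")
print(move_l(p,r,.15,until_force=8)); stat("at")
close_gripper(); stat("closed")
E
```

```text
0 scene crop [156.87062399 143.92570943] top crop [276.81179785 356.1985382 ]
0.1 scene crop [152.31127912 146.67313187] top crop [279.52086786 372.85744741]
0.2 scene crop [148.3238894  150.40799401] top crop [281.63555084 388.04737922]
above 2.7 [ 0.5652 -0.0978  0.239 ] F [-0.2  0.5 -0.1] op 1.004 gf 0.0
False
at 3.6 [ 0.5656 -0.0986  0.1199] F [0.2 0.3 0.1] op 0.995 gf 0.0
closed 4.7 [ 0.5657 -0.0997  0.1193] F [ 1.8 -7.  -0. ] op 0.254 gf 30.0
```

```bash
python3 - <<'E'
from h import *
for q in np.linspace(.2,.97,7):
    b=move_l(tab(q),None,.08,until_force=35); stat(round(q,2))
    if b: break
open_gripper(); hold(.2); stat("open")
p=np.array(read_state()["eef_pos"]); move_l([p[0],p[1],.24],None,.25)
r=best([.482,.331,.25],np.radians(-13)+np.pi/2)
movep([.482,.331,.20],best([.482,.331,.20],np.radians(-13)+np.pi/2)); stat()
import pickle
t=read_camera("top"); s=read_camera("scene")
a=cv2.resize(t["img"][150:225,295:345,::-1],None,fx=8,fy=8,interpolation=cv2.INTER_CUBIC)
b=cv2.resize(s["img"][195:270,220:270,::-1],None,fx=8,fy=8,interpolation=cv2.INTER_CUBIC)
cv2.imwrite("pics/open.png",np.hstack([a,b]))
E
```

```text
0.2 5.0 [ 0.5606 -0.1011  0.1137] F [ 0.7 -7.5  2. ] op 0.251 gf 30.0
0.33 5.2 [ 0.5559 -0.1023  0.1067] F [ 0.6 -7.4  1.4] op 0.252 gf 30.0
0.46 5.5 [ 0.5521 -0.1032  0.0991] F [ 0.1 -7.5  2.3] op 0.253 gf 30.0
0.58 5.7 [ 0.5492 -0.1039  0.0911] F [ 1.  -7.8  2.7] op 0.255 gf 30.0
0.71 6.0 [ 0.5474 -0.1044  0.0828] F [-0.3 -8.3  0.8] op 0.255 gf 30.0
0.84 6.2 [ 0.5466 -0.1046  0.0743] F [ 0.1 -9.1  1.5] op 0.251 gf 30.0
0.97 6.5 [ 0.5468 -0.1045  0.0658] F [ 0.2 -8.8  0.7] op 0.249 gf 30.0
open 7.9 [ 0.5463 -0.1032  0.0656] F [-1.1 -0.1 -0.8] op 0.998 gf 0.0
 10.4 [0.4825 0.3302 0.2   ] F [ 0.7 -0.1 -1.1] op 1.001 gf 0.0
```

View pics/open.png

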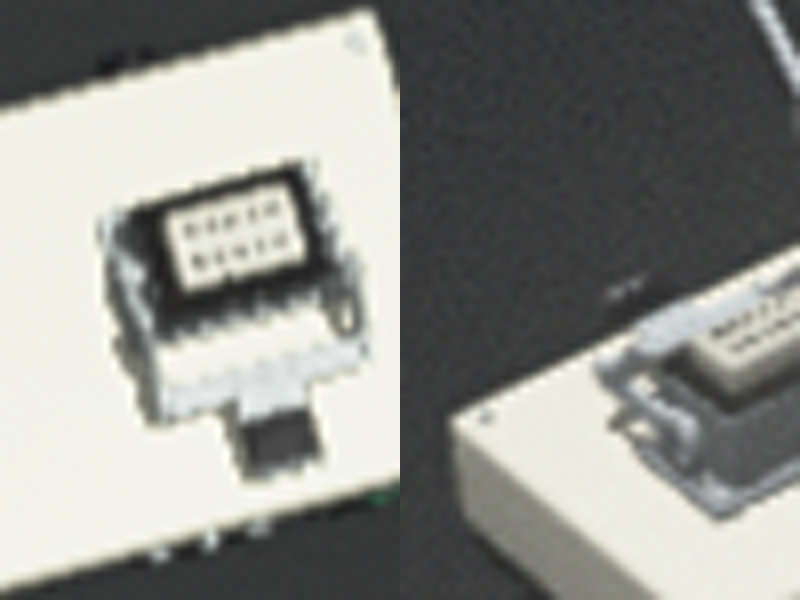

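The lever is open: the tab is at (283,440) in the left half, lying flat. Now I centre the hood by closing across x, then grip it across y and lift.

```bash
python3 - <<'E'
from h import *
import pickle
t=pickle.load(open("top0.pkl","rb"))
print("tab pred",(np.array(proj(t,tab(.95,.067,0.002)))-[295,150])*8+3.5,"block pred",(np.array(proj(t,loc(0,0,.113)))-[295,150])*8+3.5)
hy=np.radians(-13); Z=.026
move_l([.482,.331,Z],None,.2,until_force=8); close_gripper(); stat("xgrip")
open_gripper(); 
p=np.array(read_state()["eef_pos"]); move_l([.482,.331,.085],None,.2)
r=best([.482,.331,.085],hy); movep([.482,.331,.085],r)
print(move_l([.482,.331,Z],r,.2,until_force=8)); close_gripper(); stat("ygrip")
move_l([.482,.331,.2],None,.2); hold(.2); stat("lift")
s=read_camera("scene"); x,y=map(int,proj(s,[.482,.331,.2])); save("lift.png",s,(x-50,y-50,x+50,y+50),5)
E
```

```text
tab pred [280.79679988 441.24705418] block pred [236.17593375 237.22028053]
xgrip 12.4 [0.482 0.331 0.026] F [-0.1 -0.3  0.1] op 0.411 gf 29.9
False
ygrip 16.4 [0.4822 0.3312 0.0263] F [-0.4 -0.   3.9] op 0.601 gf 30.0
lift 17.6 [0.4817 0.3308 0.199 ] F [-0.4 -0.  -1.6] op 0.602 gf 30.0
```

View pics/lift.png

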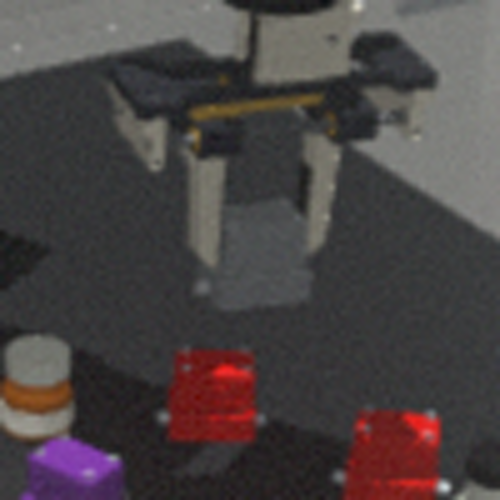

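The hood is held level with its skirt below the finger tips. The openings of 38 and 56 mm match the hood. Tab and block pixels suggest the seat is about 0.8 mm further in -y, so I correct it and place the hood.

```bash
sed -i 's/-.0873,.100/-.0881,.100/' h.py; python3 - <<'E'
from h import *
Z=.026
up=loc(0,0,.26); r=best(up,YAW); movep(up,r); hold(.2)
move_l(loc(0,0,.113+Z+.006),r,.15); hold(.2); stat("hover")
b=move_l(loc(0,0,.100+Z-.001),r,.03,until_force=10); stat(b)
s=read_state(); print("torque",np.round(s["torque"],2))
E
```

```text
hover 20.6 [ 0.6104 -0.0882  0.1459] F [ 0.2 -0.3 -0.9] op 0.606 gf 30.0
True 21.2 [ 0.6112 -0.088   0.1263] F [ 0.8 -0.   4.1] op 0.598 gf 30.0
torque [0.13 0.19 0.02]
```

It is down at the rim height (lower edge about 0.100) with no side force. I release it and look.

```bash
python3 - <<'E'
from h import *
open_gripper(); hold(.2); stat("rel")
p=np.array(read_state()["eef_pos"]); move_l([p[0],p[1],.26],None,.25)
movep(tab(.95)+[-.18,-.04,.2],best(tab(.95)+[-.18,-.04,.2],YAW)); stat()
t=read_camera("top"); s=read_camera("scene")
a=cv2.resize(t["img"][150:225,295:345,::-1],None,fx=8,fy=8,interpolation=cv2.INTER_CUBIC)
b=cv2.resize(s["img"][190:265,235:285,::-1],None,fx=8,fy=8,interpolation=cv2.INTER_CUBIC)
cv2.imwrite("pics/seat.png",np.hstack([a,b]))
print("top of hood pred top",(np.array(proj(t,loc(0,0,.155)))-[295,150])*8+3.5,"scene",(np.array(proj(s,loc(0,0,.155)))-[235,190])*8+[403.5,3.5])
E
```

```text
rel 22.2 [ 0.6112 -0.0879  0.1263] F [ 0.  -0.3  0.6] op 0.995 gf 0.0
 23.8 [ 0.3669 -0.1442  0.2668] F [ 0.5  0.1 -0.2] op 1.001 gf 0.0
top of hood pred top [250.96680217 218.3611683 ] scene [622.59203935 262.01434134]
```

View pics/seat.png

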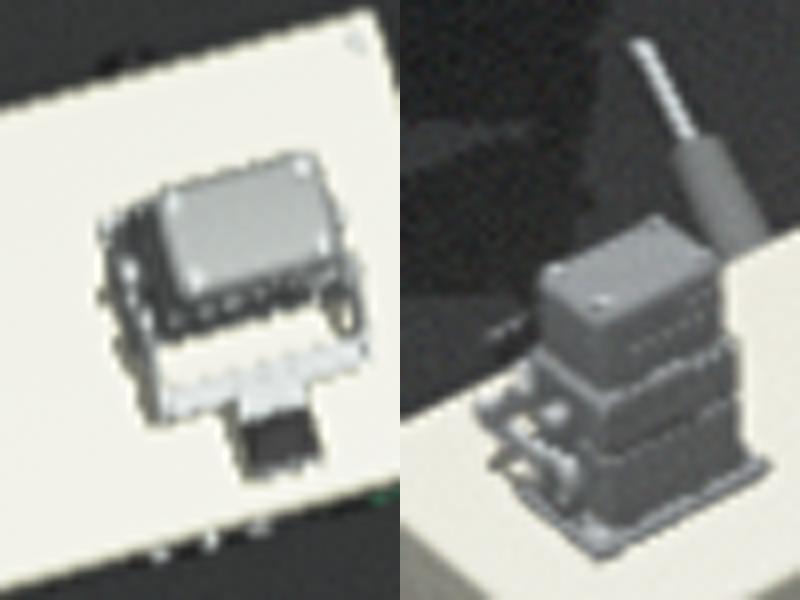

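The hood is flush on the rim, its top centred at (248,222) against a predicted (251,218), with the lever still open. Now I close the lever.

```bash
python3 - <<'E'
from h import *
p=tab(.95); up=p+[0,0,.13]; r=best(up,YAW); movep(up,r)
print(move_l(p,r,.15,until_force=8)); stat("at"); close_gripper(); stat("closed")
for q in list(np.linspace(.82,.02,7))+[-.06]:
    b=move_l(tab(q),None,.08,until_force=35); stat(round(q,2))
    if b: break
hold(.3); stat("end")
open_gripper(); hold(.2); stat("open")
p=np.array(read_state()["eef_pos"]); move_l([p[0],p[1],.27],None,.25)
u=loc(-.25,-.04,.27); movep(u,best(u,YAW)); stat()
t=read_camera("top"); s=read_camera("scene")
a=cv2.resize(t["img"][150:225,260:345,::-1],None,fx=4.7,fy=8,interpolation=cv2.INTER_CUBIC)
b=cv2.resize(s["img"][180:265,230:320,::-1],(400,600),interpolation=cv2.INTER_CUBIC)
cv2.imwrite("pics/shut.png",np.hstack([a,b]))
E
```

```text
False
at 25.8 [ 0.5467 -0.1043  0.0679] F [ 0.6 -0.3  0.7] op 1.001 gf 0.0
closed 26.9 [ 0.5463 -0.1048  0.067 ] F [ 0.1 -5.4 -0.4] op 0.256 gf 30.0
0.82 27.1 [ 0.5466 -0.1047  0.0757] F [ 3.1 -5.  -2. ] op 0.253 gf 30.0
0.69 27.4 [ 0.5476 -0.1044  0.0843] F [ 2.7 -5.6 -1.5] op 0.254 gf 30.0
0.55 27.6 [ 0.5497 -0.1039  0.0927] F [ 3.3 -5.7 -0.6] op 0.25 gf 30.0
0.42 27.9 [ 0.5528 -0.1031  0.1008] F [ 3.  -6.5 -1. ] op 0.245 gf 30.0
0.29 28.1 [ 0.5569 -0.102   0.1083] F [ 2.  -6.6 -1.9] op 0.249 gf 30.0
0.15 28.4 [ 0.562  -0.1007  0.1152] F [ 1.8 -7.  -2.1] op 0.248 gf 30.0
0.02 28.7 [ 0.5679 -0.0992  0.1212] F [ 2.5 -6.  -0.6] op 0.256 gf 30.0
-0.06 28.9 [ 0.5692 -0.0987  0.1225] F [ -4.9 -11.8 -12.5] op 0.255 gf 30.0
end 29.2 [ 0.5692 -0.0988  0.1225] F [ -5.5 -12.3 -12.4] op 0.252 gf 30.0
open 30.6 [ 0.5719 -0.0976  0.125 ] F [-0.4  0.   0.3] op 0.999 gf 0.0
 32.2 [ 0.3779 -0.1874  0.2698] F [ 0.7 -0.7 -0.2] op 1.002 gf 0.0
```

View pics/shut.png

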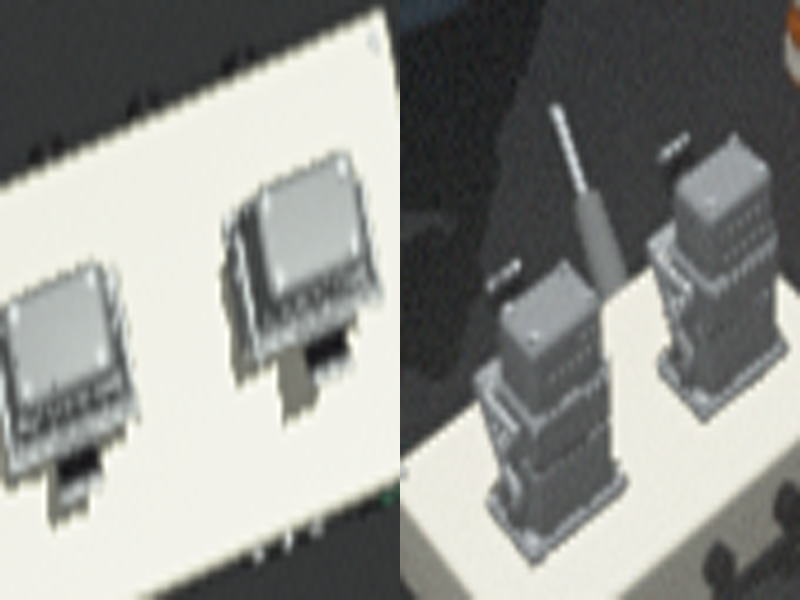

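The lever hit its stop (force rose to about 14 N in the last step), and the new hood and lever at (300,230) look just like the used socket. The arm is clear, so I hand in.

```bash
python3 -c "
from bench import *
print(hand_in())"
```

```text
the job is handed in; nothing more can be done
None
```

The short hood is fully home on the empty socket with the lever shut over its pegs, nothing else was knowingly touched, and the job was handed in at about 32 s; no verdict was returned.

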